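Line up brushed cheese loaves in the packing corner

TASK

Lift every loaf cheese (the oblong ones) off the spinning turntable and line them up on the white packing board: side by side in one row, the first pushed right into the corner of the two steel fences, each next one flush against its neighbour, and every loaf with one end flush and square against the long fence. There are three or four loaves. Leave the small round cheese standing on the turntable and do not disturb the jar, the brush or the big cheese.

Things in the scene. Friction and masses are not known exactly. Their poses are not given: they have to be found in the camera images.
- turntable: Low round stand of a brushing turntable, fixed to the table; origin at the centre of its underside on the table, z up. It carries a round steel platter, 390 mm across and 12 mm thick, whose top is 50 mm above the table. The platter turns about the vertical axis through this origin with almost no friction: anything that pushes it off-centre spins it.
- board: White plastic packing board, 170 (its x) by 285 (its y) by 12 mm thick, fixed to the table; origin at the centre of its underside, z up. Two steel fences stand on it, both 15 mm thick with their tops 42 mm above the table: the long fence runs along the whole +x edge, the short fence along the whole +y edge. The -x and -y edges are open.
- corner (a point): The inside corner of the two fences, on the board's top surface (12 mm above the table), in the board's axes: the long fence's inner face is the plane x = 0 and the short fence's inner face is y = 0 of this frame; the free board surface lies to -x (155 mm) and -y (270 mm). The loaves belong with their long axis along this x, the first centred at x -50, y -25 mm, the next at y -75 mm, and so on.
- loaf_a: Loaf cheese with a firm tan rind: rigid block 100 mm long (its x) with a square 50 by 50 mm cross-section, about 0.26 kg; origin at its centre. Starts lying on the turntable; all loaves are alike and any long face may be down. May be absent.
- loaf_b: Loaf cheese with a firm tan rind: rigid block 100 mm long (its x) with a square 50 by 50 mm cross-section, about 0.26 kg; origin at its centre. Starts lying on the turntable; all loaves are alike and any long face may be down. May be absent.
- loaf_c: Loaf cheese with a firm tan rind: rigid block 100 mm long (its x) with a square 50 by 50 mm cross-section, about 0.26 kg; origin at its centre. Starts lying on the turntable; all loaves are alike and any long face may be down. May be absent.
- loaf_d: Loaf cheese with a firm tan rind: rigid block 100 mm long (its x) with a square 50 by 50 mm cross-section, about 0.26 kg; origin at its centre. Starts lying on the turntable; all loaves are alike and any long face may be down. May be absent.
- round_cheese: Small round cheese with pale sides, 60 mm across and 45 mm high, standing at the middle of the turntable; origin at the centre of its underside, z up. It stays on the turntable.
- jar: White lidded jar, 56 mm across, 65 mm high, a bystander; origin at the centre of its underside, z up.
- rind_brush: Brush, 170 mm long, lying on the table, a bystander; handle towards its -x.
- big_cheese: Round cheese 120 mm across and 65 mm high, standing on the table beyond the work, a bystander; origin at the centre of its underside, z up.
Not all that is in view belongs to the job. What is shaped like the loaf_d but pink or red is not meant. What is shaped like the loaf_b but blue is not meant.

How it is judged:
By the outcome, as a careful person would: the job done as asked, in the order asked, and still so for the second after the job is handed in, with the robot touching nothing.
Of loaf_a, loaf_b, loaf_c, loaf_d only 3 to 4 are there at a start; the rules pass over those that are not, and their reading is None.
At some moment in a run one of loaf_a, loaf_b, loaf_c, loaf_d may be knocked a few centimetres aside while the robot is not near it.
Once in a run the grip may slacken for a moment while it holds something.
It also fails if it takes over 210 s, if anything falls off the work surface, if the arm or the gripper's body presses on something with over 40 N, if the wrist force passes 120 N, or if a joint passes its speed limit or range.

ROBOT

A 6-joint arm with a two-finger parallel gripper is mounted at the origin on the work surface. World frame = base frame: x ahead of the robot, y to its left, z up, the work surface at z = 0. Lengths are in m, angles in rad, forces in N, time in s.
With the tool pointing down it reaches from about 0.25 to 0.775 m from the base axis. Payload 4 kg.
Tool frame: the origin (TCP) lies at the very end of the fingers, on their centre line; the grasp point (between the pads) lies 19 mm behind it; z points along the fingers, y is the line along which they close (so a half turn about z gives the same grasp; the last joint's range is limited). The gripper opens to 94 mm and grips with 3 to 60 N. Pads are 16 mm wide; open, the fingers measure 119 mm over their backs; the gripper's body (75 mm by 177 mm) begins 78 mm behind the grasp point.
Start: joints at [1.133, 0.087, 1.371, -0, 1.684, -0.103], TCP at [0.181, 0.519, 0.206] pointing down, gripper open.
Joint ranges: [-3.1, 3.1], [-0.76, 2.03], [0.27, 2.55], [-1.08, 4.22], [0.17, 2.65], [-2.57, 2.57]. Speed limits (rad/s): [2.79, 2.79, 3.14, 3.14, 3.14, 3.14].

INTERFACE

Orientations are given as [roll, pitch, yaw] about the fixed x, y, z axes, in that order (R = Rz(yaw) Ry(pitch) Rx(roll)).
In Python, from bench import robot gives the robot as it stands. The module is installed in compiled form; this text tells all that it offers.
- The arm moves only by the tool move_arm, never from a script. Its argument "deltas" is one flat list of numbers, 7 for each row, row after row: the turn, a rotation vector about the tool's x, y, z in rad, then the shift along the tool's x, y, z in cm, then the closure, from -1 (fully open) to 1 (shut). A call has 1 to 8 rows; each row is the pose to reach, as a shift and turn from the pose commanded when the call began, along the tool's axes at that moment; what a row does not reach only later rows make up. A row lasts 1/10 s, in which the tool goes at most 50 mm and 8.59 degrees, less where a joint would pass 70% of its speed; a pose out of reach is approached as far as the arm can. A call with a gripper value outside its range is refused whole. The fingers move at their own pace and stop on an object; the grip force is fixed at half the most. Time passes only in rows, so rows that repeat a pose let the fingers close. It gives the time, the measured TCP pose, the force, the opening and the grip force at its end, in the units of the state.
- robot.get_obs(): the state, without advancing time (a new reading comes with each control period).
- robot.snapshot(name): name is "side" or "top"; returns a dict with "image" (480x640x3 uint8, red, green, blue), "depth" (480x640 float32, m along the optical axis (not along the pixel's ray), 0 where there is no reading), "fov_y" (degrees; the focal length in pixels is half the picture's height over the tangent of half this angle, whatever the lens; pixels are square), "cx", "cy" (the principal point, pixels), "origin" and "orientation" of the camera in the world. Camera axes: x right, y up, looking along -z (the intrinsics and any distortion apply to the point x, -y, -z); pixel columns grow to the right and rows downward; lengths in m; the calibration is good to about 2 mm. A picture is of the moment at which its call begins.
- robot.close_job(): hands the job in; it is judged then, once.
The state is a dict: "time": time; "joint_positions": joint angles; "qvel": joint speeds; "joint_torque": joint torques, N m; "tool_pos": TCP position; "ee_rot": TCP orientation; "wrist_force": force on the tool from outside, world axes, zero at the start; "wrist_torque": the same for the moment, N m; "width": finger opening in m; "finger_force": force on a finger pad.
Only numpy, scipy, OpenCV 4.12 (cv2) and the standard library are available. Lean on these libraries where they do the work, as an engineer would, in place of code of your own. Each camera call takes 0.05 s, during which the arm holds its last target. There are 200 camera calls.

## Working session

There is one attempt and no reset: what is moved stays moved. The work goes in short steps, Python scripts to look and compute and a tool call to move; the robot and the scene stay as the last step left them, time stands still between calls to the robot, and variables do not carry over. Pictures are saved under pics/ and viewed, at most 14 in all, crops included, and the job is handed in when it is done.

Besides the shell and the picture viewer there is one more tool, called after "Request:" by a JSON object that holds its "name" and its "arguments", one argument or row to a line. move_arm: Moves the arm, as the interface text tells. Its arguments: {"type":"object","properties":{"deltas":{"type":"array","items":{"type":"number"}}},"required":["deltas"]}

```bash
mkdir -p pics; ls
cat > h.py <<'E'
import numpy as np, cv2
from bench import robot
from scipy.spatial.transform import Rotation as R
def snap(n,f=None):
    s=robot.snapshot(n)
    if f: cv2.imwrite('pics/'+f,s['image'][:,:,::-1])
    return s
def rot(s):
    o=np.array(s['orientation'],float)
    return o if o.shape==(3,3) else R.from_euler('xyz',o).as_matrix()
def cloud(s):
    d=s['depth'];f=240/np.tan(np.radians(s['fov_y'])/2)
    v,u=np.mgrid[:480,:640]
    p=np.stack([(u-s['cx'])/f*d,-(v-s['cy'])/f*d,-d],-1)
    return p@rot(s).T+np.array(s['origin'])
E
python3 - <<'E'
from h import *
for n in('top','side'):
    s=snap(n,n+'0.png');print({k:v for k,v in s.items() if k not in('image','depth')}, (s['depth']>0).mean())
print(robot.get_obs())
E
```

```text
pics
{'fov_y': 52.95536278779179, 'cx': 314.1279546053564, 'cy': 237.42186034267075, 'origin': array([ 0.24347832, -0.12334858,  1.443629  ]), 'orientation': array([ 0.16895645,  0.01280553, -1.57389026])} 0.996015625
{'fov_y': 53.561206788172846, 'cx': 316.9524631342716, 'cy': 246.51284863668303, 'origin': array([-0.10235131, -0.82143713,  0.91526795]), 'orientation': array([ 0.83637898, -0.00365267, -0.70190206])} 0.9958235677083334
{'time': 0.1, 'joint_positions': array([ 1.13289069e+00,  8.78421209e-02,  1.37210134e+00, -5.50911805e-06,
        1.68362706e+00, -1.03106681e-01]), 'qvel': array([-0.00066814, -0.00139651, -0.00180681, -0.00057505, -0.00145715,
        0.00068402]), 'joint_torque': array([ 2.51349156e-03, -3.41251624e+01, -3.03302228e+01,  7.20637199e-02,
        3.04257427e-02, -9.98399332e-05]), 'tool_pos': array([0.18051162, 0.51899596, 0.20444345]), 'ee_rot': array([-3.13962472e+00, -1.98124384e-04,  2.80679289e+00]), 'wrist_force': array([-0.66012984, -0.3585508 ,  0.20493661]), 'wrist_torque': array([0.00655934, 0.02820403, 0.00025071]), 'finger_force': 0.0, 'width': 0.093898456698836}
```

View pics/top0.png

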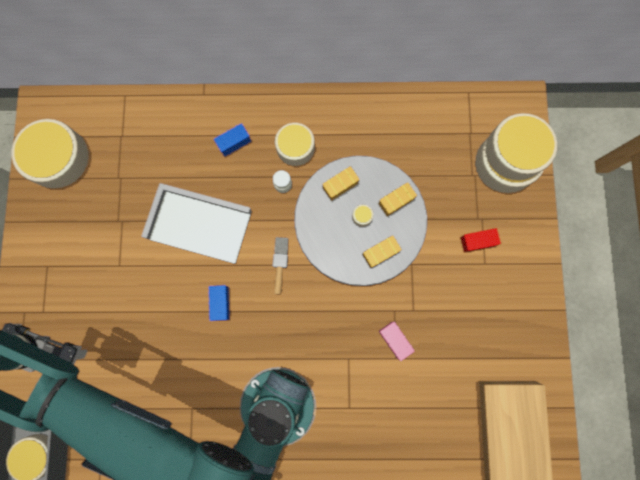

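View pics/side0.png

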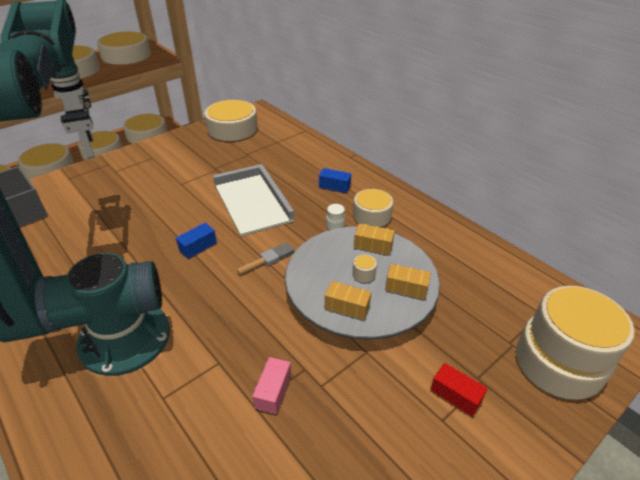

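Top picture: the three ribbed tan loaves are on the platter at (341,183), (397,199) and (382,251). The round cheese is at (363,215). The board is at (197,225), with its long fence along the top edge and its short fence at the left. Could be confused with the loaves: the blue blocks at (233,139) and (219,303), the red one at (481,240), the pink one at (397,341), all the wrong colour and off the platter. I choose the three tan blocks on the platter.

```bash
cat >> h.py <<'E'
def loaves(s,zlo=.04,zhi=.2):
    P=cloud(s);hsv=cv2.cvtColor(s['image'],cv2.COLOR_RGB2HSV)
    m=((hsv[...,0]>12)&(hsv[...,0]<28)&(hsv[...,1]>130)&(P[...,2]>zlo)&(P[...,2]<zhi)).astype(np.uint8)
    m=cv2.morphologyEx(m,cv2.MORPH_CLOSE,np.ones((3,3)))
    n,l,st,c=cv2.connectedComponentsWithStats(m);out=[]
    for i in range(1,n):
        if st[i,4]<150: continue
        q=P[l==i];zt=np.percentile(q[:,2],90);q=q[q[:,2]>zt-.008]
        (cx,cy),(w,h),a=cv2.minAreaRect((q[:,:2]*1000).astype(np.float32))
        if w<h:a+=90
        a=(a+90)%180-90
        out.append((c[i].round(),np.round([cx,cy],1),round(zt*1000,1),round(max(w,h),1),round(min(w,h),1),round(a,1)))
    return out
E
python3 - <<'E'
from h import *
for k in range(2):
  for n in('top','side'):
    s=snap(n)
    print(n,robot.get_obs()['time'])
    for o in loaves(s):
        if o[1][1]<300 and o[1][0]<800: print(*o)
    P=cloud(s);hsv=cv2.cvtColor(s['image'],cv2.COLOR_RGB2HSV)
    if k==0:
      for nm,lo,hi,sm in(('board',.004,.022,60),('fence',.034,.05,60),('platter',.042,.058,60),('table',-.01,.006,400)):
        m=(P[...,2]>lo)&(P[...,2]<hi)&(hsv[...,1]<sm)&(P[...,0]>.2)&(P[...,0]<.85)&(abs(P[...,1])<.5)
        if nm=='table': print(nm,np.median(P[m][:,2]));continue
        nn,l,st,c=cv2.connectedComponentsWithStats(m.astype(np.uint8))
        i=1+np.argmax(st[1:,4]);q=P[l==i]
        r=cv2.minAreaRect((q[:,:2]*1000).astype(np.float32));print(nm,len(q),np.median(q[:,2]),np.round(r[0]),np.round(r[1]),round(r[2],2),np.round(cv2.boxPoints(r)).tolist())
E
```

```text
top 0.15
[526. 142.] [ 539.  -420.5] 161.0 824.7 150.1 -55.5
[294. 140.] [531.5 -61. ] 67.6 582.3 91.0 3.3
[340. 183.] [ 468.  -138.2] 101.9 441.1 89.0 -15.2
[397. 199.] [ 446.4 -237.8] 101.4 460.7 69.5 -38.0
[382. 251.] [ 365.2 -219.3] 101.7 304.3 58.6 -49.2
board 4507 0.010764149894954889 [524. 242.] [274. 161.] 74.82 [[411.0, 130.0], [566.0, 88.0], [638.0, 353.0], [483.0, 395.0]]
fence 8078 0.0471021396257747 [ 538. -244.] [392. 389.] 0.15 [[341.0, -50.0], [342.0, -439.0], [734.0, -438.0], [733.0, -49.0]]
platter 10697 0.04826549376863931 [ 537. -243.] [388. 390.] 89.14 [[339.0, -434.0], [729.0, -440.0], [735.0, -52.0], [345.0, -46.0]]
table -0.0014771587260001828
side 0.2
[230. 110.] [339.3 -20.1] 82.7 1829.8 167.7 60.3
[373. 199.] [ 374.6 -433.9] 67.2 1225.1 99.2 43.7
[373. 238.] [ 268.4 -480.7] 100.7 1004.5 98.6 38.5
[365. 261.] [ 540.7 -249. ] 97.3 48.2 44.5 1.8
[407. 281.] [ 245.1 -566. ] 101.2 860.1 96.4 32.1
[347. 300.] [ 161.5 -531.9] 101.3 776.7 101.7 40.2
[588. 317.] [ 361.2 -789.3] 161.9 916.2 155.8 13.6
[557. 360.] [ 302.2 -795.2] 84.7 798.4 140.7 13.7
board 2829 0.010
[... 418 characters left out ...]
42.] [ 534.4 -423. ] 161.1 825.6 149.2 -54.6
[294. 140.] [531.7 -61. ] 68.3 582.7 91.2 3.3
[340. 183.] [ 468.3 -138.4] 101.5 441.7 89.7 -15.3
[397. 199.] [ 445.9 -237.4] 101.3 459.5 69.5 -38.0
[385. 249.] [ 363.5 -220.7] 102.0 304.4 54.3 -49.2
[485. 423.] [ -30.5 -563.6] 84.1 200.3 3.3 0.1
side 0.3
[230. 110.] [380.4 -38.5] 83.0 1832.2 166.6 63.5
[373. 199.] [ 374.6 -434. ] 67.3 1225.0 99.3 43.7
[373. 238.] [ 263.7 -475.7] 100.9 1002.2 98.8 37.7
[365. 261.] [ 221.5 -517.8] 97.3 886.6 46.8 40.1
[408. 281.] [ 246.2 -568.2] 101.2 860.0 96.1 32.4
[347. 300.] [ 161.  -532.2] 101.3 775.7 101.8 40.2
[588. 317.] [ 360.8 -789.3] 162.0 915.5 155.6 13.6
[557. 360.] [ 657.6 -704.1] 85.0 141.3 43.7 -87.0
```

Run:
```python
import cv2
a=cv2.imread('pics/top0.png')[140:300,130:440];cv2.imwrite('pics/crop0.png',cv2.resize(a,(775,400),interpolation=cv2.INTER_CUBIC))
```

```text
(no output)
```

View pics/crop0.png

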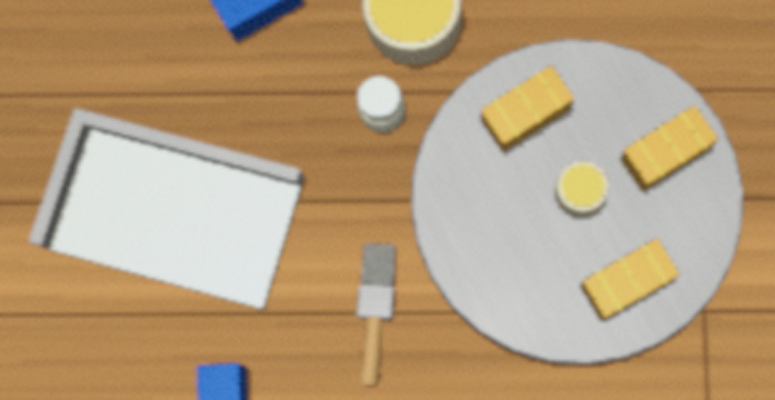

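The crop confirms three tan loaves, clear of each other, with the board's corner at its upper left. My depth outliers spoiled the rectangles, so I'll redo this with rays cast onto known planes.

```bash
cat >> h.py <<'E'
def ray(s,uv,z):
    f=240/np.tan(np.radians(s['fov_y'])/2);uv=np.asarray(uv,float).reshape(-1,2)
    d=np.c_[(uv[:,0]-s['cx'])/f,-(uv[:,1]-s['cy'])/f,-np.ones(len(uv))]@rot(s).T
    o=np.array(s['origin']);return (o+d*((z-o[2])/d[:,2])[:,None])[:,:2]*1000
def rect(q):
    (cx,cy),(w,h),a=cv2.minAreaRect(q.astype(np.float32))
    if w<h:a+=90
    return np.round([cx,cy,max(w,h),min(w,h),(a+90)%180-90],1)
def loaves(s,ztop=.1,box=(.1,.85,-.5,.5)):
    # pixels whose depth lies on the top plane, ray-cast onto that plane
    P=cloud(s);hsv=cv2.cvtColor(s['image'],cv2.COLOR_RGB2HSV)
    m=((hsv[...,0]>12)&(hsv[...,0]<28)&(hsv[...,1]>120)&(abs(P[...,2]-ztop)<.007)&(P[...,0]>box[0])&(P[...,0]<box[1])&(P[...,1]>box[2])&(P[...,1]<box[3])).astype(np.uint8)
    n,l,st,c=cv2.connectedComponentsWithStats(m)
    return [(c[i].round(),rect(ray(s,np.argwhere(l==i)[:,::-1],ztop))) for i in range(1,n) if st[i,4]>120]
E
python3 - <<'E'
from h import *
for n in('top','side'):
    s=snap(n);print(n,robot.get_obs()['time'])
    for o in loaves(s): print(*o)
    P=cloud(s);hsv=cv2.cvtColor(s['image'],cv2.COLOR_RGB2HSV)
    m=((abs(P[...,2]-.011)<.012)&(hsv[...,1]<60)&(hsv[...,2]>190)&(P[...,0]>.35)&(P[...,0]<.7)&(P[...,1]>.05)).astype(np.uint8)
    nn,l,st,c=cv2.connectedComponentsWithStats(m);i=1+np.argmax(st[1:,4])
    q=ray(s,np.argwhere(l==i)[:,::-1],.012).astype(np.float32);r=cv2.minAreaRect(q);print('white',rect(q),np.round(cv2.boxPoints(r),1).tolist())
    m=((abs(P[...,2]-.05)<.006)&(hsv[...,1]<60)&(P[...,1]<-.03)&(P[...,0]>.3)).astype(np.uint8)
    q=ray(s,np.argwhere(m)[:,::-1],.05).astype(np.float32);print('platter',cv2.minEnclosingCircle(q))
    for nm,msk in(('jar',(abs(P[...,2]-.065)<.007)&(hsv[...,1]<60)&(P[...,1]>-.1)&(P[...,1]<.1)&(P[...,0]>.35)&(P[...,0]<.6)),('round',(abs(P[...,2]-.095)<.006)&(np.hypot(P[...,0]-.538,P[...,1]+.244)<.04))):
        q=P[msk]; print(nm,len(q),np.median(q,0).round(3) if len(q) else '')
E
```

```text
top 0.35
[340. 182.] [ 634.4 -183.6   96.5   48.6  -57.2]
[398. 198.] [ 585.7 -346.9   97.    48.4  -57.5]
[382. 251.] [ 432.2 -296.9   96.2   47.1  -59.4]
white [521.9 241.1 268.2 155.5  74.2] [[410.6000061035156, 133.1999969482422], [560.2999877929688, 90.9000015258789], [633.0999755859375, 349.0], [483.5, 391.29998779296875]]
platter ((652.9866943359375, -364.94683837890625), 363.0219421386719)
jar 1 [ 0.469 -0.074  0.06 ]
round 302 [ 0.54  -0.246  0.094]
side 0.4
[374. 233.] [ 633.7 -189.    99.    58.8  -55.1]
[364. 261.] [ 537.7 -251.4   46.6   46.2   -6.2]
[409. 275.] [ 584.6 -353.5   96.9   55.8  -57.6]
[348. 294.] [ 430.1 -304.8   98.3   57.1  -59.2]
white [521.  236.8 267.4 153.5  74.2] [[410.79998779296875, 129.0], [558.5, 87.30000305175781], [631.0999755859375, 344.70001220703125], [483.3999938964844, 386.29998779296875]]
platter ((876.4042358398438, -312.3099365234375), 544.16943359375)
jar 0 
round 327 [ 0.537 -0.251  0.095]
```

```bash
cat >> h.py <<'E'
def go(x,y,z,yaw):
    """tool-frame delta (rotvec, cm) from the measured pose to a tool-down target (mm, deg)"""
    o=robot.get_obs();A=R.from_euler('xyz',o['ee_rot']);B=R.from_euler('xyz',[np.pi,0,np.radians(yaw)])
    d=A.inv().apply(np.array([x,y,z])/1000-o['tool_pos'])*100
    rv=(A.inv()*B).as_rotvec()
    print('d',rv.round(3),d.round(2),'rows',np.ceil(max(np.linalg.norm(d)/5,np.degrees(np.linalg.norm(rv))/8.59)))
C=np.array([632.5,347.5]);BY=-15.8
def bp(x,y):
    a=np.radians(BY);return C+x*np.array([np.cos(a),np.sin(a)])+y*np.array([-np.sin(a),np.cos(a)])
E
python3 - <<'E'
from h import *
go(634,-186,206,123)
E
```

```text
d [-0.    0.    0.66] [-6.599e+01 -5.173e+01 -5.000e-02] rows 17.0
```

Request:
{"name": "move_arm", "arguments": {
  "deltas": [0, 0, 0.3, -31, -24.3, 0, -1, 0, 0, 0.3, -31, -24.3, 0, -1, 0, 0, 0.3, -31, -24.3, 0, -1, 0, 0, 0.3, -31, -24.3, 0, -1, 0, 0, 0.3, -31, -24.3, 0, -1, 0, 0, 0.3, -31, -24.3, 0, -1, 0, 0, 0.3, -31, -24.3, 0, -1, 0, 0, 0.3, -31, -24.3, 0, -1]
}}

```text
time: 1.2
tool_pos: [0.3946, 0.186, 0.2058]
ee_rot: [3.141, 0.001, 2.506]
wrist_force: [0.3, -0.5, 0.7]
width: 0.0938
finger_force: 0.0
```

Run:
```python
from h import *
go(634,-186,206,123)
```

```text
d [0.001 0.001 0.359] [-41.35 -15.72   0.  ] rows 9.0
```

Request:
{"name": "move_arm", "arguments": {
  "deltas": [0, 0, 0.36, -36.5, -14, 0, -1, 0, 0, 0.36, -36.5, -14, 0, -1, 0, 0, 0.36, -36.5, -14, 0, -1, 0, 0, 0.36, -36.5, -14, 0, -1, 0, 0, 0.36, -36.5, -14, 0, -1, 0, 0, 0.36, -36.5, -14, 0, -1, 0, 0, 0.36, -36.5, -14, 0, -1, 0, 0, 0.36, -36.5, -14, 0, -1]
}}

```text
time: 2.0
tool_pos: [0.6055, -0.1437, 0.2051]
ee_rot: [-3.142, 0.0, 2.145]
wrist_force: [-0.4, 1.4, 0.4]
width: 0.0941
finger_force: 0.0
```

Run:
```python
from h import *
for n in('top','side'):
    s=snap(n,n+'1.png')
    for o in loaves(s): print(n,*o)
    # tool tip projected
    p=(robot.get_obs()['tool_pos']-np.array(s['origin']))@rot(s);f=240/np.tan(np.radians(s['fov_y'])/2)
    print('tip px',s['cx']+f*p[0]/-p[2],s['cy']-f*p[1]/-p[2])
go(634,-187,206,123)
```

```text
top [398. 198.] [ 585.4 -346.5   97.4   48.4  -57.2]
top [382. 251.] [ 432.2 -297.3   95.6   46.6  -59.4]
tip px 329.340961849425 180.9597901425365
side [374. 233.] [ 633.3 -189.2   98.4   58.5  -54.5]
side [365. 261.] [ 537.7 -251.5   47.1   46.4  -40. ]
side [409. 275.] [ 584.4 -353.6   96.9   56.5  -57.9]
side [348. 294.] [ 431.4 -304.    97.5   55.5  -60.6]
tip px 357.31471301912455 197.6158036235106
d [-0.002 -0.    -0.005] [-5.    0.15 -0.29] rows 2.0
```

View pics/side1.png

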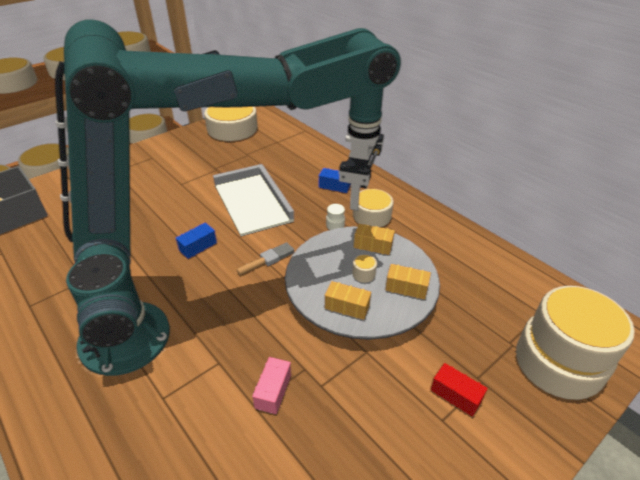

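The gripper hangs above and just behind the far loaf at (374,238), and the other loaves haven't moved. Next I shift over, descend and grip.

Request:
{"name": "move_arm", "arguments": {
  "deltas": [0, 0, 0, -5, 0.1, 0, -1, 0, 0, 0, -5, 0.1, 0, -1, 0, 0, 0, -5, 0.1, 4.5, -1, 0, 0, 0, -5, 0.1, 9, -1, 0, 0, 0, -5, 0.1, 12.5, -1, 0, 0, 0, -5, 0.1, 14.5, -1, 0, 0, 0, -5, 0.1, 14.5, 1, 0, 0, 0, -5, 0.1, 14.5, 1]
}}

```text
time: 2.9
tool_pos: [0.6328, -0.1817, 0.0615]
ee_rot: [3.141, 0.0, 2.148]
wrist_force: [0.8, -0.1, 1.1]
width: 0.0814
finger_force: 0.0
```

Request:
{"name": "move_arm", "arguments": {
  "deltas": [0, 0, 0, 0, 0, 0, 1, 0, 0, 0, 0, 0, 0, 1, 0, 0, 0, 0, 0, 0, 1, 0, 0, 0, 0, 0, 0, 1, 0, 0, 0, 0, 0, 0, 1]
}}

```text
time: 3.4
tool_pos: [0.6342, -0.1822, 0.0621]
ee_rot: [3.138, 0.002, 2.147]
wrist_force: [3.0, 1.8, 4.0]
width: 0.0503
finger_force: 30.0
```

Request:
{"name": "move_arm", "arguments": {
  "deltas": [0, 0, 0, 0, 0, -3, 1, 0, 0, 0, 0, 0, -7, 1, 0, 0, 0, 0, 0, -11, 1, 0, 0, 0, 0, 0, -13, 1, 0, 0, 0, 0, 0, -13, 1]
}}

```text
time: 3.9
tool_pos: [0.6338, -0.1833, 0.1944]
ee_rot: [3.138, 0.005, 2.146]
wrist_force: [-0.0, -0.5, -2.9]
width: 0.0497
finger_force: 30.0
```

Run:
```python
from h import *
o=robot.get_obs();print(o['width'],o['finger_force'],o['tool_pos'])
go(*bp(-62,-52),190,180+BY)
```

```text
0.04971578877873065 29.98593360185623 [ 0.63379358 -0.18330253  0.19436193]
d [ 0.001  0.006 -0.719] [45.84 20.79  0.25] rows 11.0
```

Request:
{"name": "move_arm", "arguments": {
  "deltas": [0, 0, -0.72, 34, 15.4, 0, 1, 0, 0, -0.72, 34, 15.4, 0, 1, 0, 0, -0.72, 34, 15.4, 0, 1, 0, 0, -0.72, 34, 15.4, 0, 1, 0, 0, -0.72, 34, 15.4, 0, 1, 0, 0, -0.72, 34, 15.4, 0, 1, 0, 0, -0.72, 34, 15.4, 0, 1, 0, 0, -0.72, 34, 15.4, 0, 1]
}}

```text
time: 4.7
tool_pos: [0.5737, 0.1902, 0.1868]
ee_rot: [-3.14, -0.006, 2.871]
wrist_force: [0.4, 0.6, -2.1]
width: 0.0499
finger_force: 30.0
```

Run:
```python
from h import *
o=robot.get_obs();print(o['width'],o['finger_force'],o['tool_pos'],o['ee_rot'],bp(-62,-52))
go(*bp(-62,-52),80,180+BY)
s=snap('top')
for z in(.1,.194+.006): print([np.array2string(a[1]) for a in loaves(s,z)])
```

```text
0.04994076838028658 29.98547852039337 [0.57373926 0.19022617 0.18680065] [-3.13983407 -0.00616497  2.87075435] [558.68391156 314.34603965]
d [-0.002 -0.006  0.005] [ 4.71 11.58 10.69] rows 4.0
['[ 585.4 -346.9   97.2   48.3  -57.9]', '[ 432.3 -297.    95.8   46.9  -59.9]']
[]
```

Request:
{"name": "move_arm", "arguments": {
  "deltas": [0, 0, 0, 4.6, 11.6, 0, 1, 0, 0, 0, 4.6, 11.6, 0, 1, 0, 0, 0, 4.6, 11.6, 3, 1, 0, 0, 0, 4.6, 11.6, 7, 1, 0, 0, 0, 4.6, 11.6, 10.5, 1, 0, 0, 0, 4.6, 11.6, 10.5, 1, 0, 0, 0, 4.6, 11.6, 10.5, 1]
}}

```text
time: 5.45
tool_pos: [0.5625, 0.3096, 0.083]
ee_rot: [-3.138, -0.004, 2.866]
wrist_force: [0.7, -0.3, -1.7]
width: 0.0498
finger_force: 30.0
```

Run:
```python
from h import *
o=robot.get_obs();print(o['width'],o['finger_force'],o['tool_pos'],o['ee_rot'])
go(*bp(-62,-52),25,180+BY)
snap('side','side2.png')
```

```text
0.0497990661959569 29.999532401561737 [0.56247725 0.30963697 0.08302489] [-3.13801196 -0.00397645  2.86636033]
d [-0.004 -0.004  0.001] [0.47 0.37 5.8 ] rows 2.0
```

View pics/side2.png

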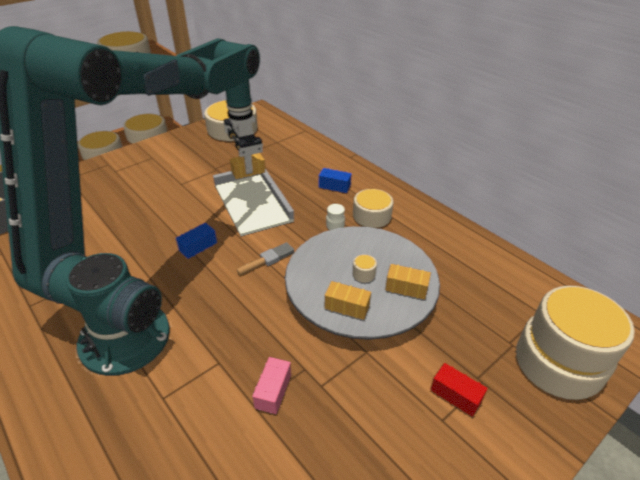

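The loaf is held level over the board's fenced corner at (248,165). I'll set it down and open slightly.

Request:
{"name": "move_arm", "arguments": {
  "deltas": [0, 0, 0, 0.4, 0.2, 2, 1, 0, 0, 0, 0.4, 0.2, 4, 1, 0, 0, 0, 0.4, 0.2, 5.3, 1, 0, 0, 0, 0.4, 0.2, 5.7, 1, 0, 0, 0, 0.4, 0.2, 5.7, 1, 0, 0, 0, 0.4, 0.2, 5.7, -0.3, 0, 0, 0, 0.4, 0.2, 5.7, -0.3, 0, 0, 0, 0.4, 0.2, 5.7, -0.3]
}}

```text
time: 6.3
tool_pos: [0.5616, 0.3142, 0.0304]
ee_rot: [3.139, 0.003, 2.867]
wrist_force: [-0.0, -0.6, -0.2]
width: 0.0611
finger_force: 0.0
```

Request:
{"name": "move_arm", "arguments": {
  "deltas": [0, 0, 0, 0, 0, -4.5, -0.3, 0, 0, 0, 0, 0, -8, -0.3, 0, 0, 0, 0, -5, -8, 1, 0, 0, 0, 0, -5.2, -8, 1, 0, 0, 0, 0, -5.2, -8, 1, 0, 0, 0, 0, -5.2, -4, 1, 0, 0, 0, 0, -5.2, 0, 1, 0, 0, 0, 0, -5.2, 0.3, 1]
}}

```text
time: 7.1
tool_pos: [0.5464, 0.2642, 0.0247]
ee_rot: [3.141, -0.0, 2.867]
wrist_force: [-0.3, 0.1, -1.0]
width: 0.0167
finger_force: 0.0
```

```bash
cat >> h.py <<'E'
def inb(p=None):
    o=robot.get_obs();p=o['tool_pos'][:2]*1000 if p is None else np.asarray(p)
    a=np.radians(BY);M=np.array([[np.cos(a),np.sin(a)],[-np.sin(a),np.cos(a)]]);return (M@(p-C)).round(1)
E
python3 - <<'E'
from h import *
o=robot.get_obs();print(o['width'],o['tool_pos'],inb(),o['wrist_force'])
s=snap('top','top3.png')
print('tops',[ (a[1],inb(a[1][:2])) for a in loaves(s,.062)])
s=snap('side')
print('tops',[ (a[1],inb(a[1][:2])) for a in loaves(s,.062)])
print([a[1] for a in loaves(s,.1)])
E
```

```text
0.01671965653603835 [0.5464191  0.26423049 0.02468038] [ -60.2 -103.6] [-0.31967704  0.09432049 -0.9694057 ]
tops [(array([ 7.762e+02, -4.650e+01,  9.200e+01,  9.060e+01, -1.000e-01]), array([ 245.5, -340. ]))]
tops [(array([779.9, -47.1, 102.4,  99.5,  46.2]), array([ 249.3, -339.6])), (array([ 568.5, -363.9,   94.4,   16.3,  -56.7]), array([ 132.1, -701.9])), (array([ 414.1, -313.4,   97. ,   16.9,  -57.4]), array([ -30.2, -695.4]))]
[array([ 537.7, -251.4,   46.6,   46.2,   -6.2]), array([ 583.7, -354. ,   97.1,   57.3,  -57.2]), array([ 431.4, -303.9,   97.3,   55.5,  -60.6])]
```

View pics/top3.png

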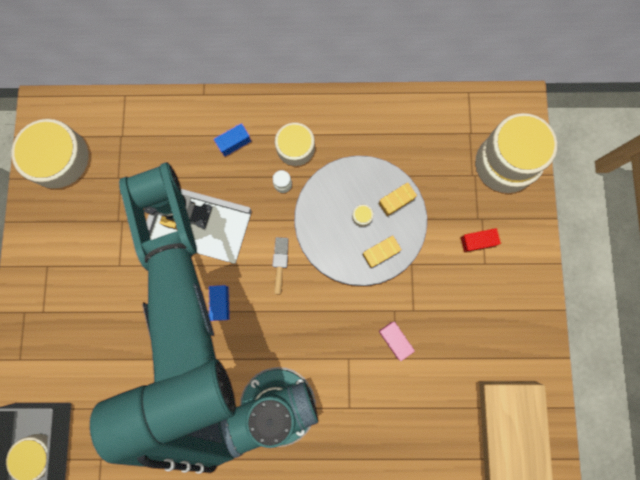

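The arm hides most of the loaf, which is at about (168,222). The fingers are down on its open side. I'll push it towards the short fence.

Request:
{"name": "move_arm", "arguments": {
  "deltas": [0, 0, 0, 0, 0.5, 0, 1, 0, 0, 0, 0, 1.2, 0, 1, 0, 0, 0, 0, 1.8, 0, 1, 0, 0, 0, 0, 2.4, 0, 1, 0, 0, 0, 0, 3, 0, 1, 0, 0, 0, 0, 3.4, 0, 1, 0, 0, 0, 0, 3.7, 0, 1, 0, 0, 0, 0, 3.9, 0, 1]
}}

```text
time: 8.0
tool_pos: [0.5572, 0.3012, 0.0258]
ee_rot: [-3.142, 0.0, 2.867]
wrist_force: [-1.0, -4.3, 3.8]
width: 0.0003
finger_force: 1.9
```

Run:
```python
from h import *
o=robot.get_obs();print(o['width'],o['tool_pos'],inb(),o['wrist_force'])
```

```text
0.00027293546243655864 [0.55719792 0.30124274 0.02580556] [-59.9 -65. ] [-1.00465787 -4.34889736  3.81729185]
```

Request:
{"name": "move_arm", "arguments": {
  "deltas": [0, 0, 0, 0, 0.2, 0, 1, 0, 0, 0, 0, 0.4, 0, 1, 0, 0, 0, 0, 0.4, 0, 1]
}}

```text
time: 8.3
tool_pos: [0.5582, 0.3053, 0.0255]
ee_rot: [3.141, 0.0, 2.867]
wrist_force: [-1.4, -2.7, 1.9]
width: 0.0008
finger_force: 1.3
```

Request:
{"name": "move_arm", "arguments": {
  "deltas": [0, 0, 0, 0, 0.2, 0, 1, 0, 0, 0, 0, 0.2, 0, 1]
}}

```text
time: 8.5
tool_pos: [0.5587, 0.3059, 0.0255]
ee_rot: [-3.14, 0.001, 2.867]
wrist_force: [-1.7, -6.8, 3.4]
width: 0.0004
finger_force: 2.9
```

Request:
{"name": "move_arm", "arguments": {
  "deltas": [0, 0, 0, 0, 0.2, 0, 1, 0, 0, 0, 0, 0.4, 0, 1, 0, 0, 0, 0, 0.4, 0, 1]
}}

```text
time: 8.8
tool_pos: [0.5586, 0.3057, 0.0256]
ee_rot: [-3.131, -0.001, 2.866]
wrist_force: [-5.3, -15.8, 8.6]
width: 0.0006
finger_force: 8.0
```

Run:
```python
from h import *
o=robot.get_obs();print(o['width'],o['tool_pos'],inb(),o['wrist_force'])
```

```text
0.0005826627370254792 [0.55860756 0.30574497 0.0256221 ] [-59.7 -60.3] [ -5.26188312 -15.84141378   8.61457272]
```

Request:
{"name": "move_arm", "arguments": {
  "deltas": [0, 0, 0, 0, -1.2, 0, 1, 0, 0, 0, 0, -1.2, -5, 1, 0, 0, 0, 0, -1, -8, 1, 0, 0, 0, 5, 2, -8, 1, 0, 0, 0, 7.6, 3.1, -8, 1, 0, 0, 0, 7.6, 3.1, -8, 1, 0, 0, 0, 7.6, 3.1, -4, 1, 0, 0, 0, 7.6, 3.1, -0.2, 1]
}}

```text
time: 9.6
tool_pos: [0.496, 0.3628, 0.0278]
ee_rot: [3.137, 0.003, 2.868]
wrist_force: [-0.2, 0.8, 0.1]
width: 0.0002
finger_force: 0.0
```

Run:
```python
from h import *
o=robot.get_obs();print(o['width'],o['tool_pos'],inb(),o['wrist_force'])
```

```text
0.0001669849461113471 [0.49595684 0.36281031 0.02784384] [-135.6  -22.4] [-0.2306076   0.77423902  0.12363841]
```

Request:
{"name": "move_arm", "arguments": {
  "deltas": [0, 0, 0, -0.6, 0, 0, 1, 0, 0, 0, -1.1, 0, 0, 1, 0, 0, 0, -1.5, 0, 0, 1, 0, 0, 0, -1.8, 0, 0, 1, 0, 0, 0, -2.1, 0, 0, 1, 0, 0, 0, -2.4, 0, 0, 1, 0, 0, 0, -2.6, 0, 0, 1]
}}

```text
time: 10.3
tool_pos: [0.5195, 0.3549, 0.0285]
ee_rot: [3.14, -0.001, 2.867]
wrist_force: [-3.7, 1.6, 4.0]
width: 0.0003
finger_force: 2.0
```

Request:
{"name": "move_arm", "arguments": {
  "deltas": [0, 0, 0, -0.2, 0, 0, 1, 0, 0, 0, -0.4, 0, 0, 1, 0, 0, 0, -0.4, 0, 0, 1]
}}

```text
time: 10.6
tool_pos: [0.5231, 0.3537, 0.0278]
ee_rot: [3.141, -0.002, 2.867]
wrist_force: [-6.3, 1.8, 5.0]
width: 0.0005
finger_force: 2.6
```

Run:
```python
from h import *
o=robot.get_obs();print(o['width'],o['tool_pos'],inb(),o['wrist_force'])
```

```text
0.0004993524691108732 [0.52314034 0.35366747 0.02781828] [-106.9  -23.8] [-6.28690135  1.83295139  4.99908144]
```

Request:
{"name": "move_arm", "arguments": {
  "deltas": [0, 0, 0, -0.2, 0, 0, 1, 0, 0, 0, -0.4, 0, 0, 1, 0, 0, 0, -0.4, 0, 0, 1]
}}

```text
time: 10.9
tool_pos: [0.523, 0.3537, 0.0279]
ee_rot: [-3.141, -0.01, 2.868]
wrist_force: [-13.7, 2.3, 9.5]
width: 0.0002
finger_force: 7.3
```

Request:
{"name": "move_arm", "arguments": {
  "deltas": [0, 0, 0, -0.2, 0, 0, 1, 0, 0, 0, -0.3, 0, 0, 1, 0, 0, 0, -0.3, 0, 0, 1]
}}

```text
time: 11.2
tool_pos: [0.5229, 0.3537, 0.028]
ee_rot: [-3.14, -0.015, 2.869]
wrist_force: [-20.9, 4.1, 12.4]
width: 0.0006
finger_force: 10.6
```

Run:
```python
from h import *
o=robot.get_obs();print(o['width'],o['tool_pos'],inb(),o['wrist_force'])
s=snap('top')
print('board',[ (a[1],inb(a[1][:2])) for a in loaves(s,.062)], 'plat',[a[1] for a in loaves(s,.1)])
```

```text
0.0005567443586281595 [0.52292753 0.35367996 0.02795209] [-107.1  -23.9] [-20.88900293   4.07135683  12.37133296]
board [(array([ 7.762e+02, -4.650e+01,  9.200e+01,  9.060e+01, -1.000e-01]), array([ 245.5, -340. ])), (array([591.2, 332.4,  65.4,  49.6, -14.6]), array([-35.6, -25.8]))] plat [array([ 585.3, -346.9,   97. ,   48.7,  -58.1]), array([ 432.2, -297. ,   95.6,   47.3,  -60.2])]
```

Request:
{"name": "move_arm", "arguments": {
  "deltas": [0, 0, 0, 1.5, 0, 0, 1, 0, 0, 0, 2.5, 0, -2, 1, 0, 0, 0, 2.5, 0, -7, 1, 0, 0, 0, 2.5, 0, -12, 1, 0, 0, 0, 2.5, 0, -17, -1, 0, 0, 0, 2.5, -5, -17, -1, 0, 0, 0, 2.5, -10, -17, -1, 0, 0, 0, 2.5, -15, -17, -1]
}}

```text
time: 12.05
tool_pos: [0.4663, 0.2118, 0.1976]
ee_rot: [-3.141, 0.004, 2.867]
wrist_force: [0.8, -0.4, 0.2]
width: 0.0291
finger_force: 0.0
```

Run:
```python
from h import *
go(585,-348,200,122.5)
```

```text
d [0.001 0.003 0.729] [-26.59 -50.67  -0.13] rows 12.0
```

Request:
{"name": "move_arm", "arguments": {
  "deltas": [0, 0, 0.73, -18.5, -35, 0, -1, 0, 0, 0.73, -18.5, -35, 0, -1, 0, 0, 0.73, -18.5, -35, 0, -1, 0, 0, 0.73, -18.5, -35, 0, -1, 0, 0, 0.73, -18.5, -35, 0, -1, 0, 0, 0.73, -18.5, -35, 0, -1, 0, 0, 0.73, -18.5, -35, 0, -1, 0, 0, 0.73, -18.5, -35, 0, -1]
}}

```text
time: 12.85
tool_pos: [0.5491, -0.177, 0.197]
ee_rot: [-3.141, 0.002, 2.135]
wrist_force: [0.4, 0.8, 0.6]
width: 0.0922
finger_force: 0.0
```

Run:
```python
from h import *
for n in('top','side'):
    s=snap(n,n+'4.png')
    print(n,'board',[ (a[1],inb(a[1][:2])) for a in loaves(s,.062) if 300<a[1][0]<700], 'plat',[a[1] for a in loaves(s,.1)])
go(585,-348,200,122.5)
```

```text
top board [(array([576.1, 337.1,  97. ,  49.3, -15. ]), array([-51.4, -25.4]))] plat [array([ 585.5, -347.3,   96.3,   48.7,  -58.1]), array([ 432.3, -297. ,   95.6,   46.8,  -60.2])]
side board [(array([574.1, 330.4,  98.9,  64.9, -16.7]), array([-51.5, -32.4])), (array([ 567.9, -363.6,   94.6,   17.1,  -58.5]), array([ 131.5, -701.8])), (array([ 415.9, -316. ,   99.1,   32. ,  -47.2]), array([ -27.8, -697.4]))] plat [array([ 537.7, -251.5,   47.1,   46.4,  -40. ]), array([ 584.4, -353.6,   96.9,   56.1,  -57.6]), array([ 431.9, -303.4,   98.7,   57.2,  -60.9])]
d [-0.003  0.003 -0.009] [-16.17  -5.85  -0.36] rows 4.0
```

View pics/top4.png

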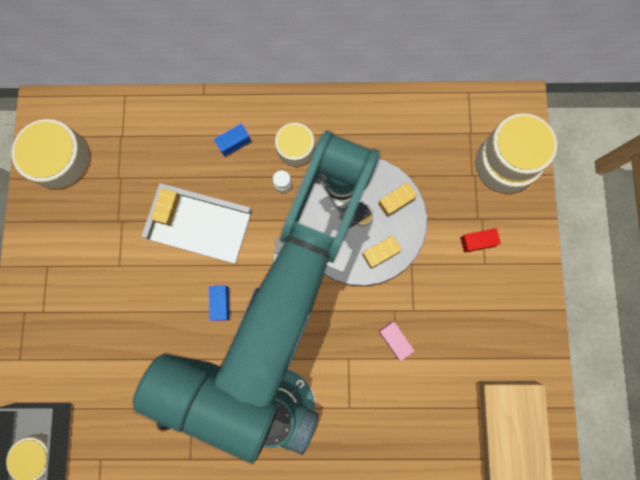

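Loaf 1 sits in the corner at (164,207), measured at (-51,-25) from it. The loaves at (397,199) and (382,251) are unchanged.

Request:
{"name": "move_arm", "arguments": {
  "deltas": [0, 0, 0, -16.2, -5.8, 0, -1, 0, 0, 0, -16.2, -5.8, 0, -1, 0, 0, 0, -16.2, -5.8, 0, -1, 0, 0, 0, -16.2, -5.8, 0, -1, 0, 0, 0, -16.2, -5.8, 4, -1, 0, 0, 0, -16.2, -5.8, 8, -1, 0, 0, 0, -16.2, -5.8, 11.5, -1, 0, 0, 0, -16.2, -5.8, 13.7, -1]
}}

```text
time: 13.75
tool_pos: [0.5853, -0.3399, 0.0561]
ee_rot: [-3.139, -0.004, 2.137]
wrist_force: [-0.5, 0.8, 0.2]
width: 0.0943
finger_force: 0.0
```

Request:
{"name": "move_arm", "arguments": {
  "deltas": [0, 0, 0, 0, 0, 0, 1, 0, 0, 0, 0, 0, 0, 1, 0, 0, 0, 0, 0, 0, 1, 0, 0, 0, 0, 0, 0, 1, 0, 0, 0, 0, 0, 0, 1, 0, 0, 0, 0, 0, 0, 1, 0, 0, 0, 0, 0, 0, 1]
}}

```text
time: 14.45
tool_pos: [0.5873, -0.3419, 0.0618]
ee_rot: [3.141, 0.002, 2.137]
wrist_force: [0.7, -0.9, 3.2]
width: 0.05
finger_force: 29.9
```

Request:
{"name": "move_arm", "arguments": {
  "deltas": [0, 0, 0, 0, 0, -3, 1, 0, 0, 0, 0, 0, -7, 1, 0, 0, 0, 0, 0, -11, 1, 0, 0, 0, 0, 0, -13, 1, 0, 0, 0, 0, 0, -13, 1]
}}

```text
time: 14.95
tool_pos: [0.5882, -0.3421, 0.1945]
ee_rot: [3.139, 0.006, 2.137]
wrist_force: [0.5, -0.1, -3.2]
width: 0.0502
finger_force: 29.9
```

Run:
```python
from h import *
o=robot.get_obs();print(o['width'],o['finger_force'],o['tool_pos'])
go(*bp(-62,-99),190,180+BY)
```

```text
0.050238789005100676 29.940859079360962 [ 0.58815572 -0.34207256  0.19454053]
d [ 0.001  0.007 -0.729] [53.86 29.21  0.2 ] rows 13.0
```

Request:
{"name": "move_arm", "arguments": {
  "deltas": [0, 0, -0.73, 34, 18.4, 0, 1, 0, 0, -0.73, 34, 18.4, 0, 1, 0, 0, -0.73, 34, 18.4, 0, 1, 0, 0, -0.73, 34, 18.4, 0, 1, 0, 0, -0.73, 34, 18.4, 0, 1, 0, 0, -0.73, 34, 18.4, 0, 1, 0, 0, -0.73, 34, 18.4, 0, 1, 0, 0, -0.73, 34, 18.4, 0, 1]
}}

```text
time: 15.75
tool_pos: [0.5575, 0.0476, 0.1871]
ee_rot: [-3.141, -0.006, 2.869]
wrist_force: [0.2, -0.8, -3.4]
width: 0.0498
finger_force: 29.9
```

Run:
```python
from h import *
o=robot.get_obs();print(o['width'],o['finger_force'],o['tool_pos'])
go(*bp(-62,-99),190,180+BY)
```

```text
0.04980430020990495 29.939011931419373 [0.5575208  0.04758873 0.18707021]
d [-0.    -0.006  0.003] [ 7.09 21.02 -0.26] rows 5.0
```

Request:
{"name": "move_arm", "arguments": {
  "deltas": [0, 0, 0, 7, 20.9, 0, 1, 0, 0, 0, 7, 20.9, 0, 1, 0, 0, 0, 7, 20.9, 0, 1, 0, 0, 0, 7, 20.9, 0, 1, 0, 0, 0, 7, 20.9, 0, 1, 0, 0, 0, 7, 20.9, 3.5, 1, 0, 0, 0, 7, 20.9, 6, 1, 0, 0, 0, 7, 20.9, 6, 1]
}}

```text
time: 16.55
tool_pos: [0.5443, 0.2633, 0.1219]
ee_rot: [-3.132, -0.013, 2.867]
wrist_force: [-0.7, -0.2, -4.1]
width: 0.0496
finger_force: 29.9
```

Run:
```python
from h import *
o=robot.get_obs();print(o['width'],o['finger_force'],o['tool_pos'],inb())
go(*bp(-62,-99),25,180+BY)
```

```text
0.04961602203923241 29.940636456012726 [0.54425699 0.26327337 0.12185866] [ -62.  -105.1]
d [-0.009 -0.013  0.002] [-0.12  0.7   9.68] rows 2.0
```

Request:
{"name": "move_arm", "arguments": {
  "deltas": [0, 0, 0, 0, 0.4, 3, 1, 0, 0, 0, 0, 0.4, 6, 1, 0, 0, 0, 0, 0.4, 8.5, 1, 0, 0, 0, 0, 0.4, 9.6, 1, 0, 0, 0, 0, 0.4, 9.6, 1, 0, 0, 0, 0, 0.4, 9.6, -0.3, 0, 0, 0, 0, 0.4, 9.6, -0.3, 0, 0, 0, 0, 0.4, 9.6, -0.3]
}}

```text
time: 17.35
tool_pos: [0.552, 0.269, 0.0374]
ee_rot: [3.138, 0.004, 2.867]
wrist_force: [0.1, -0.2, -1.2]
width: 0.0608
finger_force: 0.0
```

Run:
```python
from h import *
o=robot.get_obs();print(o['width'],o['finger_force'],o['tool_pos'],inb(),o['wrist_force'])
```

```text
0.06076684910328043 0.0 [0.55202745 0.26904539 0.03743315] [-56.1 -97.4] [ 0.12786904 -0.17938925 -1.15352039]
```

Run:
```python
from h import *
s=snap('side');a=s['image'][140:260,180:340,::-1];cv2.imwrite('pics/c5.png',cv2.resize(a,(800,600),interpolation=cv2.INTER_CUBIC))
o=robot.get_obs();print(o['tool_pos'])
```

```text
[0.55167006 0.26897142 0.03697254]
```

View pics/c5.png

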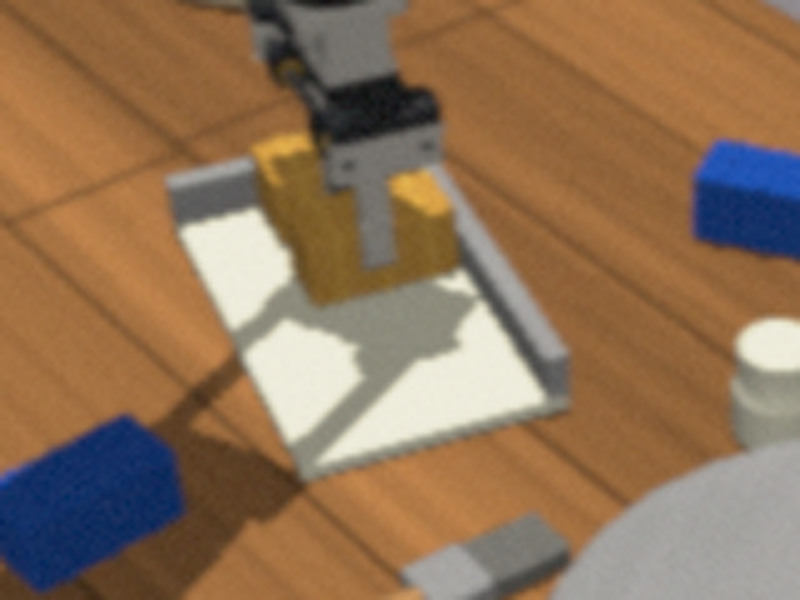

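The second loaf stands on the board at about (380,260) in the crop, with the fingers open around it. Next I push it against the first.

Request:
{"name": "move_arm", "arguments": {
  "deltas": [0, 0, 0, 0, 0, -4, -0.3, 0, 0, 0, 0, 0, -7, -0.3, 0, 0, 0, 0, -5, -7, 1, 0, 0, 0, 0, -5.5, -7, 1, 0, 0, 0, 0, -5.5, -7, 1, 0, 0, 0, 0, -5.5, -4, 1, 0, 0, 0, 0, -5.5, -0.5, 1, 0, 0, 0, 0, -5.5, 0.9, 1]
}}

```text
time: 18.2
tool_pos: [0.5331, 0.2158, 0.0218]
ee_rot: [-3.139, -0.005, 2.867]
wrist_force: [-0.2, 0.6, -0.4]
width: 0.0164
finger_force: 0.0
```

Run:
```python
from h import *
o=robot.get_obs();print(o['width'],o['finger_force'],o['tool_pos'],inb(),o['wrist_force'])
```

```text
0.01644325597783763 0.0 [0.53308881 0.21575069 0.02176536] [ -59.8 -153.8] [-0.2393625   0.64213178 -0.44265457]
```

Request:
{"name": "move_arm", "arguments": {
  "deltas": [0, 0, 0, 0, 0.4, -0.3, 1, 0, 0, 0, 0, 1, -0.3, 1, 0, 0, 0, 0, 1.7, -0.3, 1, 0, 0, 0, 0, 2.4, -0.3, 1, 0, 0, 0, 0, 3, -0.3, 1, 0, 0, 0, 0, 3.5, -0.3, 1, 0, 0, 0, 0, 3.9, -0.3, 1, 0, 0, 0, 0, 4.2, -0.3, 1]
}}

```text
time: 19.0
tool_pos: [0.5469, 0.2559, 0.0288]
ee_rot: [-3.141, 0.0, 2.867]
wrist_force: [-0.5, -4.6, 3.6]
width: 0.0007
finger_force: 2.4
```

Request:
{"name": "move_arm", "arguments": {
  "deltas": [0, 0, 0, 0, 0.2, 0, 1, 0, 0, 0, 0, 0.4, 0, 1, 0, 0, 0, 0, 0.5, 0, 1, 0, 0, 0, 0, 0.5, 0, 1]
}}

```text
time: 19.4
tool_pos: [0.5475, 0.2569, 0.0288]
ee_rot: [-3.134, 0.0, 2.866]
wrist_force: [-4.0, -13.2, 9.0]
width: 0.0005
finger_force: 6.8
```

Run:
```python
from h import *
o=robot.get_obs();print(o['width'],o['finger_force'],o['tool_pos'],inb(),o['wrist_force'])
```

```text
0.0004637528413796558 6.827727109193802 [0.54751868 0.25685443 0.02882265] [ -57.1 -110.4] [ -4.04574978 -13.1815627    9.00800432]
```

Request:
{"name": "move_arm", "arguments": {
  "deltas": [0, 0, 0, 0, -1.2, 0, 1, 0, 0, 0, 0, -1.2, -5, 1, 0, 0, 0, 0, -1, -8, 1, 0, 0, 0, 5, 2, -8, 1, 0, 0, 0, 8, 3.2, -8, 1, 0, 0, 0, 8, 3.2, -8, 1, 0, 0, 0, 8, 3.2, -4, 1, 0, 0, 0, 8, 3.2, -0.2, 1]
}}

```text
time: 20.2
tool_pos: [0.4807, 0.3147, 0.0306]
ee_rot: [3.137, 0.003, 2.868]
wrist_force: [0.9, -0.0, -1.0]
width: 0.0001
finger_force: 0.0
```

Request:
{"name": "move_arm", "arguments": {
  "deltas": [0, 0, 0, -0.6, 0, 0, 1, 0, 0, 0, -1.1, 0, 0, 1, 0, 0, 0, -1.5, 0, 0, 1, 0, 0, 0, -1.8, 0, 0, 1, 0, 0, 0, -2.1, 0, 0, 1, 0, 0, 0, -2.4, 0, 0, 1, 0, 0, 0, -2.6, 0, 0, 1]
}}

```text
time: 20.9
tool_pos: [0.5053, 0.3062, 0.0311]
ee_rot: [3.141, 0.001, 2.867]
wrist_force: [0.5, 1.1, -0.5]
width: 0.0004
finger_force: 0.0
```

Run:
```python
from h import *
o=robot.get_obs();print(o['width'],o['finger_force'],o['tool_pos'],inb(),o['wrist_force'])
```

```text
0.0004068018581216422 0.0 [0.50531397 0.30623524 0.03111102] [-111.1  -74.3] [ 0.53221086  1.08836468 -0.52978609]
```

Request:
{"name": "move_arm", "arguments": {
  "deltas": [0, 0, 0, -0.2, 0, 0, 1, 0, 0, 0, -0.4, 0, 0, 1, 0, 0, 0, -0.6, 0, 0, 1, 0, 0, 0, -0.8, 0, 0, 1, 0, 0, 0, -0.8, 0, 0, 1]
}}

```text
time: 21.4
tool_pos: [0.5091, 0.3048, 0.0305]
ee_rot: [-3.141, -0.007, 2.867]
wrist_force: [-9.6, 1.9, 5.9]
width: 0.0005
finger_force: 4.9
```

Run:
```python
from h import *
o=robot.get_obs();print(o['width'],o['finger_force'],o['tool_pos'],inb(),o['wrist_force'])
```

```text
0.0004987386125251609 4.858584590256214 [0.50913345 0.30483284 0.03054876] [-107.1  -74.6] [-9.63842744  1.92773139  5.88469753]
```

Request:
{"name": "move_arm", "arguments": {
  "deltas": [0, 0, 0, -0.4, 0, 0, 1, 0, 0, 0, -0.4, 0, 0, 1, 0, 0, 0, 1.5, 0, 0, 1, 0, 0, 0, 2.5, 0, -4, 1, 0, 0, 0, 2.5, 0, -9, 1, 0, 0, 0, 2.5, 0, -14, 1, 0, 0, 0, 2.5, -4, -17, -1, 0, 0, 0, 2.5, -9, -17, -1]
}}

```text
time: 22.2
tool_pos: [0.4672, 0.2252, 0.2069]
ee_rot: [3.135, 0.011, 2.87]
wrist_force: [0.5, -0.7, 0.2]
width: 0.0127
finger_force: 0.0
```

Run:
```python
from h import *
s=snap('top')
print('board',[ (a[1],inb(a[1][:2])) for a in loaves(s,.062) if 300<a[1][0]<700], 'plat',[a[1] for a in loaves(s,.1)])
go(432,-298,200,120)
```

```text
board [(array([587.2, 293.7,  73. ,  53.1,  72.5]), array([-28.9, -64.1]))] plat [array([ 433.4, -298.9,   96. ,   46.2,  -59.4])]
d [-0.001  0.007  0.769] [-11.11 -50.42   0.61] rows 11.0
```

Request:
{"name": "move_arm", "arguments": {
  "deltas": [0, 0, 0.77, -8.3, -37.8, 0, -1, 0, 0, 0.77, -8.3, -37.8, 0, -1, 0, 0, 0.77, -8.3, -37.8, 0, -1, 0, 0, 0.77, -8.3, -37.8, 0, -1, 0, 0, 0.77, -8.3, -37.8, 0, -1, 0, 0, 0.77, -8.3, -37.8, 0, -1, 0, 0, 0.77, -8.3, -37.8, 0, -1, 0, 0, 0.77, -8.3, -37.8, 0, -1]
}}

```text
time: 23.05
tool_pos: [0.4408, -0.1654, 0.2002]
ee_rot: [-3.141, 0.001, 2.094]
wrist_force: [-0.0, 0.3, 0.6]
width: 0.0812
finger_force: 0.0
```

Run:
```python
from h import *
for n in('top','side'):
    s=snap(n,n+'6.png')
    print(n,'board',[ (a[1],inb(a[1][:2])) for a in loaves(s,.062) if 300<a[1][0]<700 and a[1][1]>0], 'plat',[a[1] for a in loaves(s,.1)])
go(432.5,-299,200,120.3)
```

```text
top board [(array([569.2, 312.5, 100.1,  96.9,  74.5]), array([-51.4, -50.9]))] plat [array([ 433.2, -299. ,   96.6,   46.3,  -59. ])]
side board [(array([567.3, 308.7, 110.4,  99.3,  73.3]), array([-52.2, -55.1]))] plat [array([ 537.5, -251.4,   47.3,   44.9,  -56.7]), array([ 432.1, -305.7,   98.7,   56.3,  -61. ])]
d [-0.002  0.001 -0.01 ] [-11.09  -7.28   0.  ] rows 3.0
```

View pics/top6.png

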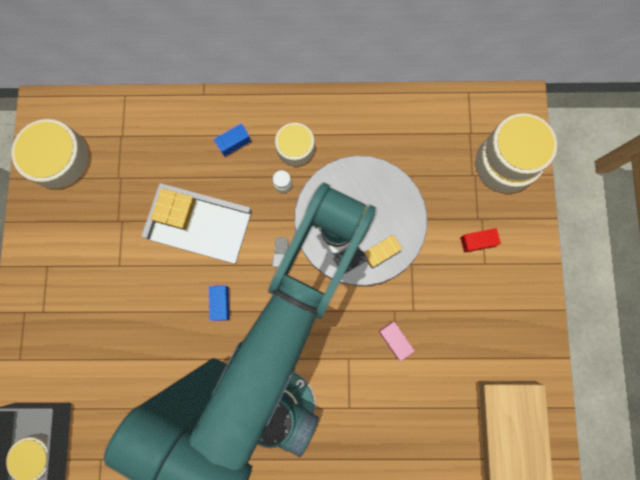

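Two loaves sit flush in the corner at (173,209), as a 100 x 97 block. The last loaf is on the platter at (382,251).

Request:
{"name": "move_arm", "arguments": {
  "deltas": [0, 0, 0, -11, -7.2, 0, -1, 0, 0, 0, -11, -7.2, 0, -1, 0, 0, 0, -11, -7.2, 0, -1, 0, 0, 0, -11, -7.2, 0, -1, 0, 0, 0, -11, -7.2, 4, -1, 0, 0, 0, -11, -7.2, 8, -1, 0, 0, 0, -11, -7.2, 11.5, -1, 0, 0, 0, -11, -7.2, 13.8, -1]
}}

```text
time: 23.95
tool_pos: [0.4335, -0.2906, 0.0593]
ee_rot: [-3.141, -0.004, 2.098]
wrist_force: [-0.1, 0.0, 0.6]
width: 0.0942
finger_force: 0.0
```

Request:
{"name": "move_arm", "arguments": {
  "deltas": [0, 0, 0, 0, 0, 0, 1, 0, 0, 0, 0, 0, 0, 1, 0, 0, 0, 0, 0, 0, 1, 0, 0, 0, 0, 0, 0, 1, 0, 0, 0, 0, 0, 0, 1, 0, 0, 0, 0, 0, 0, 1, 0, 0, 0, 0, 0, 0, 1]
}}

```text
time: 24.65
tool_pos: [0.434, -0.2944, 0.0636]
ee_rot: [-3.141, 0.002, 2.097]
wrist_force: [-2.7, -0.9, 4.9]
width: 0.0499
finger_force: 30.0
```

Request:
{"name": "move_arm", "arguments": {
  "deltas": [0, 0, 0, 0, 0, -3, 1, 0, 0, 0, 0, 0, -7, 1, 0, 0, 0, 0, 0, -11, 1, 0, 0, 0, 0, 0, -13, 1, 0, 0, 0, 0, 0, -13, 1]
}}

```text
time: 25.15
tool_pos: [0.4359, -0.2945, 0.1959]
ee_rot: [3.138, 0.006, 2.097]
wrist_force: [0.6, -1.2, -2.7]
width: 0.05
finger_force: 30.0
```

Run:
```python
from h import *
o=robot.get_obs();print(o['width'],o['finger_force'],o['tool_pos'])
go(*bp(-62,-149),190,180+BY)
```

```text
0.050016957960016345 29.996587336063385 [ 0.43585137 -0.29447598  0.19590828]
d [ 0.001  0.007 -0.769] [39.74 34.22  0.45] rows 11.0
```

Request:
{"name": "move_arm", "arguments": {
  "deltas": [0, 0, -0.77, 30, 25.8, 0, 1, 0, 0, -0.77, 30, 25.8, 0, 1, 0, 0, -0.77, 30, 25.8, 0, 1, 0, 0, -0.77, 30, 25.8, 0, 1, 0, 0, -0.77, 30, 25.8, 0, 1, 0, 0, -0.77, 30, 25.8, 0, 1, 0, 0, -0.77, 30, 25.8, 0, 1, 0, 0, -0.77, 30, 25.8, 0, 1]
}}

```text
time: 25.95
tool_pos: [0.5054, 0.098, 0.1894]
ee_rot: [-3.141, -0.004, 2.868]
wrist_force: [1.0, -0.9, -2.6]
width: 0.0498
finger_force: 30.0
```

Run:
```python
from h import *
o=robot.get_obs();print(o['width'],o['finger_force'],o['tool_pos'])
go(*bp(-62,-149),190,180+BY)
```

```text
0.04981233741463547 29.995212256908417 [0.50542264 0.09799162 0.18936837]
d [-0.001 -0.004  0.002] [ 0.75 12.57 -0.07] rows 3.0
```

Request:
{"name": "move_arm", "arguments": {
  "deltas": [0, 0, 0, 0.7, 12.4, 0, 1, 0, 0, 0, 0.7, 12.4, 0, 1, 0, 0, 0, 0.7, 12.4, 0, 1, 0, 0, 0, 0.7, 12.4, 3.5, 1, 0, 0, 0, 0.7, 12.4, 7, 1, 0, 0, 0, 0.7, 12.4, 10, 1, 0, 0, 0, 0.7, 12.4, 10, 1, 0, 0, 0, 0.7, 12.4, 10, 1]
}}

```text
time: 26.75
tool_pos: [0.5323, 0.2165, 0.0904]
ee_rot: [-3.14, -0.004, 2.867]
wrist_force: [0.4, -0.0, -1.6]
width: 0.0495
finger_force: 30.0
```

Run:
```python
from h import *
o=robot.get_obs();print(o['width'],o['finger_force'],o['tool_pos'],inb())
go(*bp(-62,-149),26,180+BY)
```

```text
0.04953149600648698 29.996630251407623 [0.53230908 0.21646859 0.09041797] [ -60.7 -153.4]
d [-0.002 -0.004  0.001] [0.1  0.45 6.44] rows 2.0
```

Request:
{"name": "move_arm", "arguments": {
  "deltas": [0, 0, 0, 0.1, 0.3, 2.5, 1, 0, 0, 0, 0.1, 0.3, 5, 1, 0, 0, 0, 0.1, 0.3, 6.2, 1, 0, 0, 0, 0.1, 0.3, 6.4, 1, 0, 0, 0, 0.1, 0.3, 6.4, 1, 0, 0, 0, 0.1, 0.3, 6.4, -0.3, 0, 0, 0, 0.1, 0.3, 6.4, -0.3, 0, 0, 0, 0.1, 0.3, 6.4, -0.3]
}}

```text
time: 27.55
tool_pos: [0.5347, 0.2203, 0.0303]
ee_rot: [3.14, 0.003, 2.867]
wrist_force: [0.6, 0.2, -0.6]
width: 0.0611
finger_force: 0.0
```

Request:
{"name": "move_arm", "arguments": {
  "deltas": [0, 0, 0, 0, 0, -4, -0.3, 0, 0, 0, 0, 0, -7.5, -0.3, 0, 0, 0, 0, -5, -7.5, 1, 0, 0, 0, 0, -5.4, -7.5, 1, 0, 0, 0, 0, -5.4, -7.5, 1, 0, 0, 0, 0, -5.4, -4, 1, 0, 0, 0, 0, -5.4, -0.5, 1, 0, 0, 0, 0, -5.4, 0, 1]
}}

```text
time: 28.35
tool_pos: [0.515, 0.168, 0.0233]
ee_rot: [-3.138, -0.009, 2.867]
wrist_force: [-1.0, -1.2, -0.6]
width: 0.0165
finger_force: 0.0
```

Run:
```python
from h import *
o=robot.get_obs();print(o['width'],o['finger_force'],o['tool_pos'],inb(),o['wrist_force'])
```

```text
0.01649570648598532 0.0 [0.515022   0.16802353 0.0233188 ] [ -64.2 -204.7] [-0.95993451 -1.16146774 -0.56255898]
```

Request:
{"name": "move_arm", "arguments": {
  "deltas": [0, 0, 0, 0, 0.4, -0.3, 1, 0, 0, 0, 0, 1, -0.3, 1, 0, 0, 0, 0, 1.7, -0.3, 1, 0, 0, 0, 0, 2.4, -0.3, 1, 0, 0, 0, 0, 3, -0.3, 1, 0, 0, 0, 0, 3.5, -0.3, 1, 0, 0, 0, 0, 3.9, -0.3, 1, 0, 0, 0, 0, 4.2, -0.3, 1]
}}

```text
time: 29.15
tool_pos: [0.5303, 0.2085, 0.0316]
ee_rot: [-3.141, 0.0, 2.867]
wrist_force: [-0.7, -3.3, 3.4]
width: 0.0006
finger_force: 1.9
```

Request:
{"name": "move_arm", "arguments": {
  "deltas": [0, 0, 0, 0, 0.2, 0, 1, 0, 0, 0, 0, 0.4, 0, 1, 0, 0, 0, 0, 0.6, 0, 1, 0, 0, 0, 0, 0.6, 0, 1]
}}

```text
time: 29.55
tool_pos: [0.5312, 0.2095, 0.0317]
ee_rot: [-3.132, 0.0, 2.866]
wrist_force: [-3.3, -13.8, 7.5]
width: 0.0004
finger_force: 7.4
```

Run:
```python
from h import *
o=robot.get_obs();print(o['width'],o['finger_force'],o['tool_pos'],inb(),o['wrist_force'])
```

```text
0.0003534277696460378 7.413230985403061 [0.53116786 0.2095419  0.03170092] [ -59.9 -160.3] [ -3.31498379 -13.75030966   7.50337527]
```

Flush (-160.3, expected -160.4). Next is the end push onto the long fence.

Request:
{"name": "move_arm", "arguments": {
  "deltas": [0, 0, 0, 0, -1.2, 0, 1, 0, 0, 0, 0, -1.2, -5, 1, 0, 0, 0, 0, -1, -8, 1, 0, 0, 0, 5, 2, -8, 1, 0, 0, 0, 7.8, 3.2, -8, 1, 0, 0, 0, 7.8, 3.2, -8, 1, 0, 0, 0, 7.8, 3.2, -4, 1, 0, 0, 0, 7.8, 3.2, -0.2, 1]
}}

```text
time: 30.35
tool_pos: [0.4665, 0.2674, 0.0336]
ee_rot: [3.137, 0.003, 2.868]
wrist_force: [0.1, -0.6, 0.1]
width: 0.0005
finger_force: 0.0
```

Request:
{"name": "move_arm", "arguments": {
  "deltas": [0, 0, 0, -0.6, 0, 0, 1, 0, 0, 0, -1.1, 0, 0, 1, 0, 0, 0, -1.5, 0, 0, 1, 0, 0, 0, -1.8, 0, 0, 1, 0, 0, 0, -2.1, 0, 0, 1, 0, 0, 0, -2.4, 0, 0, 1, 0, 0, 0, -2.6, 0, 0, 1]
}}

```text
time: 31.05
tool_pos: [0.491, 0.2591, 0.034]
ee_rot: [3.141, 0.001, 2.867]
wrist_force: [-0.4, -0.3, 0.3]
width: 0.0006
finger_force: 0.0
```

Request:
{"name": "move_arm", "arguments": {
  "deltas": [0, 0, 0, -0.2, 0, 0, 1, 0, 0, 0, -0.4, 0, 0, 1, 0, 0, 0, -0.6, 0, 0, 1, 0, 0, 0, -0.8, 0, 0, 1, 0, 0, 0, -0.8, 0, 0, 1]
}}

```text
time: 31.55
tool_pos: [0.4958, 0.2576, 0.0337]
ee_rot: [-3.141, -0.005, 2.867]
wrist_force: [-10.0, 1.4, 7.5]
width: 0.0007
finger_force: 4.8
```

Run:
```python
from h import *
o=robot.get_obs();print(o['width'],o['finger_force'],o['tool_pos'],inb(),o['wrist_force'])
```

```text
0.0006620348184714185 4.773977715522051 [0.49579702 0.25756178 0.03369884] [-107.  -123.8] [-9.95339012  1.37935207  7.51530348]
```

Request:
{"name": "move_arm", "arguments": {
  "deltas": [0, 0, 0, -0.4, 0, 0, 1, 0, 0, 0, -0.4, 0, 0, 1, 0, 0, 0, 1.5, 0, 0, 1, 0, 0, 0, 2.5, 0, -4, 1, 0, 0, 0, 2.5, -4, -8, 1, 0, 0, 0, 2.5, -9, -10, 1, 0, 0, 0, 2.5, -14, -11, 1, 0, 0, 0, 2.5, -18, -11, 1]
}}

```text
time: 32.35
tool_pos: [0.427, 0.0892, 0.1457]
ee_rot: [3.141, 0.007, 2.868]
wrist_force: [1.1, 0.1, -0.1]
width: 0.0003
finger_force: 0.0
```

Run:
```python
from h import *
for n in('top','side'):
    s=snap(n,n+'7.png')
    print(n,'board',[ (a[1],inb(a[1][:2])) for a in loaves(s,.062) if 300<a[1][0]<700 and a[1][1]>0], 'plat',[a[1] for a in loaves(s,.095)])
a=cv2.imread('pics/top7.png')[170:280,130:270];b=cv2.imread('pics/side7.png')[150:260,195:335]
cv2.imwrite('pics/c7.png',cv2.resize(np.hstack([a,b]),(800,314),interpolation=cv2.INTER_CUBIC))
print(inb(),robot.get_obs()['tool_pos'])
```

```text
top board [(array([562.5, 289.2, 148.3,  97.3,  73.9]), array([-51.5, -75.2]))] plat [array([ 542.3, -246.8,   38.1,   34.3,   -1. ])]
side board [] plat [array([ 541.5, -247.8,   46.8,   46.6,   -7.7])]
[-127.7 -307.9] [0.4257755  0.08602974 0.14449557]
```

View pics/c7.png

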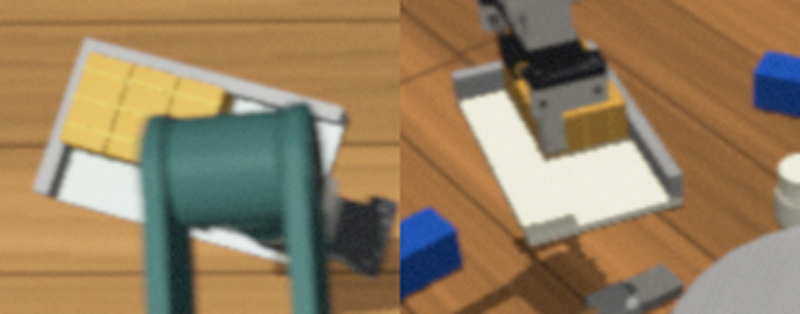

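The crop shows three loaves as one tight block in the corner, at about (145,100) on the left half. I'll retreat clear, check once more and hand in.

Request:
{"name": "move_arm", "arguments": {
  "deltas": [0, 0, 0, 8, -3, -8, 1, 0, 0, 0, 8, -3, -8, 1, 0, 0, 0, 8, -3, -8, 1, 0, 0, 0, 8, -3, -8, 1, 0, 0, 0, 8, -3, -8, 1, 0, 0, 0, 8, -3, -8, 1]
}}

```text
time: 33.05
tool_pos: [0.3405, 0.0839, 0.2218]
ee_rot: [-3.141, -0.002, 2.867]
wrist_force: [0.5, -0.7, -0.0]
width: 0.0008
finger_force: 0.0
```

Run:
```python
from h import *
for n in('top','side'):
    s=snap(n,n+'8.png')
    print(n,'board',[ (a[1],inb(a[1][:2])) for a in loaves(s,.062) if 300<a[1][0]<700 and a[1][1]>0], 'plat',[a[1] for a in loaves(s,.1)])
```

```text
top board [(array([562.6, 288.8, 149.2,  97.1,  74.2]), array([-51.3, -75.5]))] plat []
side board [(array([560.1, 284.4, 161. , 101. ,  74.1]), array([-52.5, -80.4]))] plat [array([ 537.6, -251. ,   46.5,   46.2,   -9.1])]
```

View pics/side8.png

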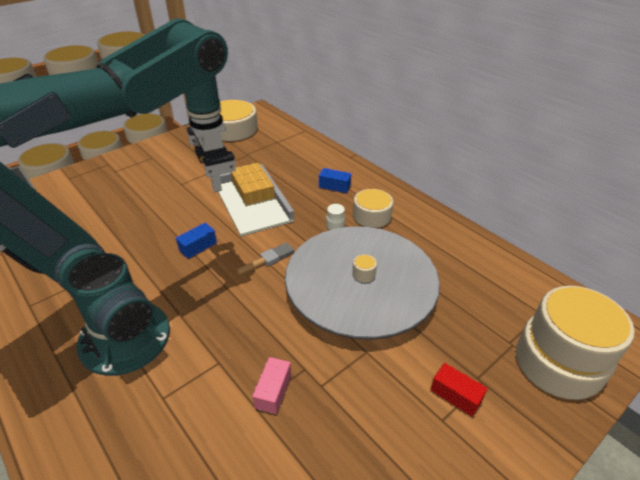

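The row sits flush in the corner at (253,184). The round cheese at (364,268), the jar and the brush are undisturbed.

```bash
python3 -c "
from bench import robot
print(robot.close_job())"
```

```text
the job is handed in; nothing more can be done
None
```

I lined up all three loaves flush in the fence corner (they measured as one 149 x 97 mm block square to the fences), left the round cheese, jar, brush and big cheese in place, and handed the job in at about 33 s; no verdict was returned.

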